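# Turn the biscuits over in the flip press and clamp it

## Robot

A 7-joint arm with a two-finger parallel gripper is mounted at the origin on the work surface; the furniture and walls round the work are solid. World frame = base frame: x ahead of the robot, y to its left, z up, the work surface at z = 0. Lengths are in m, angles in rad, forces in N, time in s.
With the tool pointing down it reaches from about 0.35 to 0.9 m from the base axis. Payload 19.9 kg.
Tool frame: the origin (TCP) lies midway between the tips of the shut fingers; the grasp point (between the pads) lies 19 mm behind it (env.tcp_to_grasp is the distance from the TCP to the grasp point, in m); z points along the fingers, y is the line along which they close (so a half turn about z gives the same grasp; the last joint's range is limited). The gripper opens to 94 mm and grips with 3 to 60 N. Pads are 16 mm wide; open, the fingers measure 119 mm over their backs; the gripper's body (75 mm by 177 mm) begins 78 mm behind the grasp point.
Start: joints at [1.101, 0.417, -0.01, 1.614, 0.005, 1.111, -0.053], TCP at [0.259, -0.569, 0.205] pointing down, gripper open.
Joint ranges: [-2.81, 2.81], [-0.39, 2.02], [-1.27, 1.25], [0.06, 2.57], [-1.19, 4.33], [0.19, 2], [-2.82, 2.82]. Speed limits (rad/s): [1.89, 1.89, 2.39, 2.39, 3.01, 3.01, 3.01].

## Interface

Orientations are given as a unit quaternion [w, x, y, z].
In Python, from plant import env gives the robot as it stands. Calls block until the motion is done:
- env.goto(position, orientation): joint-space move of the TCP to a pose.
- env.move_l(position, orientation=None, velocity=0.15, threshold=None): straight line of the TCP; orientation=None keeps the orientation; velocity is the mean speed in m/s. With threshold (N) it stops when the force on the tool has changed by that much, and returns True; else False.
- env.goto_joints(angles): joint-space move.
- env.grip(opening): opening from 0.0 (shut) to 1.0 (fully open); the grip force is fixed at half the most; returns when the fingers have stopped.
- env.sleep(seconds).
- env.ik(position, orientation): joint angles nearest the present ones, or None.
- env.capture(name): name is "scene" or "side" or "wrist"; returns the picture (384x512x3 uint8, blue, green, red); there is no depth.
- env.calibration(name): a dict with "camera_matrix" (3x3 intrinsics, pixels), "k1" (the pictures are not rectified: a ray, as slopes to the right and down, at radius r is drawn at 1 + k1 r^2 times it, then the intrinsics apply), "rvec" (rotation vector, rad) and "tvec" (3), from world to camera coordinates, as OpenCV has them; the wrist camera has in their place "hand_eye" (4x4, takes a point from camera to tool coordinates, whose origin is the TCP and whose axes are the flange's). Camera axes: x right, y down, z forward; pixel columns grow to the right and rows downward; lengths in m; the calibration is good to about 2 mm. A picture is of the moment at which its call begins: read the wrist's pose just before it. calibration takes no time and is no camera call.
A pose or a line that the arm cannot do raises env.IKError and nothing moves.
- env.close_job(): hands the job in; it is judged then, once.
Readings, each from a call of its own:
- env.read_t(): time.
- env.read_joints(): joint angles.
- env.read_joint_velocities(): joint speeds.
- env.read_joint_torque(): joint torques, N m.
- env.read_position(): TCP position.
- env.read_tool_rot(): TCP orientation.
- env.read_wrist_force(): force on the tool from outside, world axes, zero at the start.
- env.read_ft_torque(): the same for the moment, N m.
- env.read_gripper_width(): opening from 0.0 (shut) to 1.0 (fully open).
- env.read_grip_force(): force on a finger pad.
Only numpy, scipy, OpenCV 4.12 (cv2) and the standard library are available. Lean on these libraries where they do the work, as an engineer would, in place of code of your own. Each camera call takes 0.05 s, during which the arm holds its last target. There are 200 camera calls.

## Task

Turn the stamped biscuits face-down with the flip press: lay its hinged flap fully open, seat every biscuit that is on the board in a pocket of its own on the flap with the stamped face up, then swing the flap right over by its bar so that all of them drop face-down into the nests. With the flap fully closed, turn both black clamp knobs clockwise to their end stops, and leave the things standing around where they are.

Things in the scene. Friction and masses are not known exactly. Their poses are not given: they have to be found in the camera images.
- biscuit_a: round baked biscuit, a rigid disc 50 mm across and 16 mm thick, with a stamped flower and dots on its face; origin: centre of its plain underside; z points out of the stamped face (up at the start, down once turned over). Lies on the board at the start. One of up to three alike (absent: None)
- biscuit_b: round baked biscuit, a rigid disc 50 mm across and 16 mm thick, with a stamped flower and dots on its face; origin: centre of its plain underside; z points out of the stamped face (up at the start, down once turned over). Lies on the board at the start. One of up to three alike (absent: None)
- biscuit_c: round baked biscuit, a rigid disc 50 mm across and 16 mm thick, with a stamped flower and dots on its face; origin: centre of its plain underside; z points out of the stamped face (up at the start, down once turned over). Lies on the board at the start. One of up to three alike (absent: None)
- board: dark wooden serving board, 260x130x12 mm, fixed to the worktop, long side along its x axis; origin under its centre
- flip_press: biscuit flip press, fixed to the worktop: wooden foot plate 224 mm (along x) by 286 mm (along y), a hinge line along its x axis 75 mm above the worktop, the hinged aluminium flap on its +y side when open and three fixed nests on its -y side. Origin: on the worktop under the middle of the hinge line; at zero turn its x points away from the robot and its y to the robot's left
- flap (a joint): angle of the flap about the hinge line: 0 = lying open flat on the +y side with its pockets up, pi/2 = upright, pi = closed face-down over the nests. Starts part-way open (0.35 to 1.0). The hinge is stiff (0.5 N m) and the flap stays where it is left; moving it takes 4 to 8 N at the bar
- flap_bar (a point): middle of the flap's handle, a round wooden bar 12 mm thick and 76 mm long parallel to the hinge, 132 mm from the hinge line and in the hinge's plane (75 mm above the worktop when open or closed). Two thin stalks 36 mm either side of the middle carry it, its axis 34 mm clear of the flap's edge. It goes round with the flap and can turn between the fingers
- pocket_1 (a point): centre of the floor of a pocket on the flap, which moves with the flap; z points out of the pocket (up when the flap lies open). The three pockets lie in a row along the hinge, 62 mm apart, 52 mm from the hinge line; number 1 is at the end nearest the robot
- pocket_2 (a point): middle pocket, as pocket_1. Each pocket is four steel pins 8 mm thick, 11 mm high with pointed tops, standing 31 mm from its centre at 40, 140, 220 and 320 degrees from the x axis. A biscuit has 2 mm of play all round in it and stands 5 mm proud of the pins. Fingers that close across the hinge line (along the press's y) have 39 mm free between the pins
- pocket_3 (a point): far pocket, as pocket_1. A biscuit leaves its pocket by itself once the flap is well past upright
- nest_1 (a point): centre of the floor of a nest on the fixed side, 63 mm above the worktop, 52 mm from the hinge line on the -y side; z up; four pins like a pocket's, 32 mm from its centre (3 mm of play). It lies under the pocket of the same number when the flap is closed, with 24 mm between the two floors, so that a biscuit drops 8 mm and lies face-down
- nest_2 (a point): middle nest, as nest_1. Beside the hinge a sloping metal chute with four upright fins, up to 84 mm above the worktop, guides the biscuits into the nests as they slide out of the turning flap; an even swing (a full turn over in 3 s or more) lands them best
- nest_3 (a point): far nest, as nest_1
- knob_near (a joint): knob of the captive clamp screw at the near (-x) outer corner of the flap: 0 to 2.4 rad, 0 = slack (starts at 0 to 0.5), 2.4 = tight against its end stop; grows as the knob is turned clockwise seen from above with the flap closed. It has a little friction (0.05 N m) and stays where it is left
- knob_near_grip (a point): middle of that knob's grip, a black bar 42 mm long (this point's x axis), 14 mm thick (y), 22 mm high, to be pinched across its thickness. With the flap closed it is 122 mm above the worktop; the flap's back is at 93 mm, a flange 28 mm across at 97 mm. It stands 80 mm from mid-flap along the hinge, 118 mm from the hinge line. With the flap open it hangs underneath, out of reach
- knob_far (a joint): knob of the captive clamp screw at the far (+x) outer corner of the flap: 0 to 2.4 rad, 0 = slack (starts at 0 to 0.5), 2.4 = tight against its end stop; grows as the knob is turned clockwise seen from above with the flap closed. It has a little friction (0.05 N m) and stays where it is left
- knob_far_grip (a point): middle of that knob's grip, a black bar 42 mm long (this point's x axis), 14 mm thick (y), 22 mm high, to be pinched across its thickness. With the flap closed it is 122 mm above the worktop; the flap's back is at 93 mm, a flange 28 mm across at 97 mm. It stands 80 mm from mid-flap along the hinge, 118 mm from the hinge line. With the flap open it hangs underneath, out of reach
- salt_shaker: glass shaker with a grey cap, 44 mm across, 90 mm high, bystander; origin under its centre
- pepper_shaker: glass shaker with a grey cap, 44 mm across, 90 mm high, bystander; origin under its centre
- tea_light: tea light in a metal cup, 38 mm across, 15 mm high, bystander; origin under its centre
- peeler: green-handled vegetable peeler, 170x25x18 mm, lying along its x axis, bystander; origin under its centre
- timer: white wind-up kitchen timer, 68 mm across, 58 mm high, bystander; origin under its centre
- lemon_b: lemon, 72x55x54 mm, bystander; origin under its centre
There are look-alikes about, which are no part of the job. What is shaped like the biscuit_c but green or yellow is not meant.

How it is judged:
By the outcome, as a careful person would: the job done as asked, in the order asked, and still so for the second after the job is handed in, with the robot touching nothing.
Of biscuit_a, biscuit_b, biscuit_c only 2 to 3 are there at a start; the rules pass over those that are not, and their reading is None.
At some moment in a run one of biscuit_a, biscuit_b, biscuit_c may be knocked a few centimetres aside while the robot is not near it.
Once in a run the grip may slacken for a moment while it holds something.
It also fails if it takes over 192 s, if anything falls off the work surface, if the arm or the gripper's body presses on something with over 40 N, if the wrist force passes 120 N, or if a joint passes its speed limit or range.

## Working session

There is one attempt and no reset: what is moved stays moved. The work goes in short steps, each a Python script; the robot and the scene stay as the last script left them, time stands still between calls to the robot, and variables do not carry over. Pictures are saved under pics/ and viewed, at most 14 in all, crops included, and the job is handed in when it is done.

```bash
ls; mkdir -p pics; python3 - <<'E'
from plant import env
import cv2,numpy as np
for n in("scene","side"):
    cv2.imwrite(f"pics/{n}0.png",cv2.resize(env.capture(n),(800,600),interpolation=cv2.INTER_CUBIC))
    c=env.calibration(n);print(n,{k:np.round(v,4).tolist() for k,v in c.items()})
print(env.calibration("wrist"),env.read_tool_rot(),env.read_t(),env.tcp_to_grasp)
E
```

```text
pics
scene {'camera_matrix': [[484.3677, 0.0, 249.0105], [0.0, 484.3677, 189.0366], [0.0, 0.0, 1.0]], 'k1': 0.0669, 'rvec': [0.6612, -2.7251, 1.0449], 'tvec': [0.4728, 0.2057, 1.6976]}
side {'camera_matrix': [[356.0169, 0.0, 251.4008], [0.0, 356.0169, 187.9062], [0.0, 0.0, 1.0]], 'k1': -0.0325, 'rvec': [0.2498, -2.742, 1.3169], 'tvec': [0.5265, 0.0942, 1.1202]}
{'camera_matrix': array([[282.76265023,   0.        , 257.93931728],
       [  0.        , 282.76265023, 193.10801169],
       [  0.        ,   0.        ,   1.        ]]), 'k1': -0.03383946328101907, 'hand_eye': array([[ 9.44228582e-04, -9.72114088e-01, -2.34506522e-01,
         6.80030503e-02],
       [ 9.99999137e-01,  7.03565564e-04,  1.10991272e-03,
        -5.89600807e-04],
       [-9.13971075e-04, -2.34507367e-01,  9.72113913e-01,
        -1.77785297e-01],
       [ 0.00000000e+00,  0.00000000e+00,  0.00000000e+00,
         1.00000000e+00]])} [-5.00091201e-04  9.77207216e-01  2.12287046e-01 -1.30919437e-04] 0.1 0.0188
```

View pics/scene0.png

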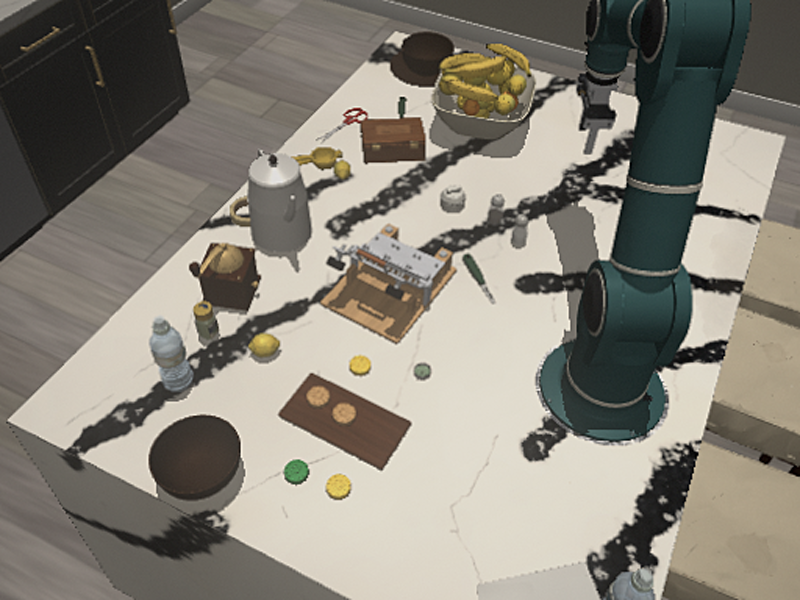

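View pics/side0.png

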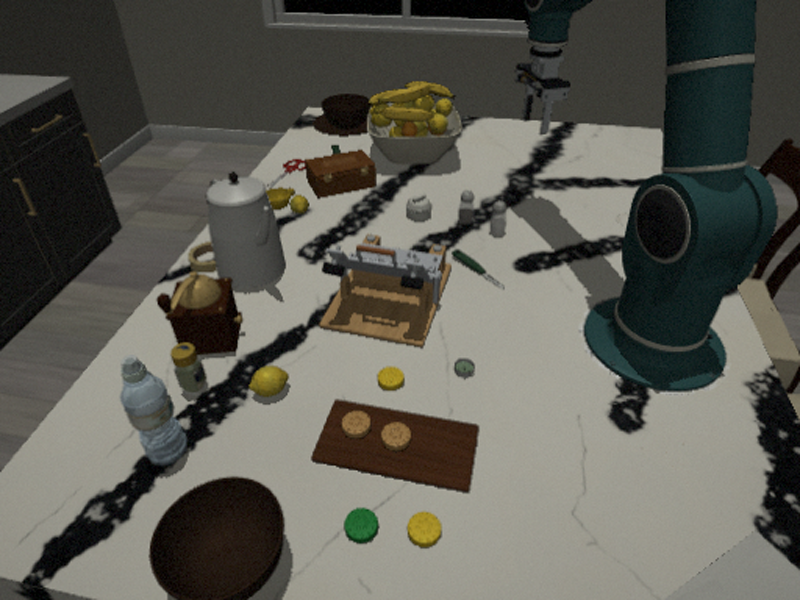

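The pictures show two biscuits on the board, at scene (318,396) and (343,412) in the 800-px view. The look-alikes lie off the board: yellow (360,365), yellow (338,486) and green (296,471). The press is around (390,285) with its flap raised. I'll crop closer and compute positions.

```bash
cat > h.py <<'E'
from plant import env
import cv2,numpy as np
from scipy.spatial.transform import Rotation as R
def cam(name,pose=None):
    c=env.calibration(name);K=c["camera_matrix"];k=c["k1"]
    if name=="wrist":
        p,q=pose;T=np.eye(4);T[:3,:3]=R.from_quat(np.roll(q,-1)).as_matrix();T[:3,3]=p
        T=T@c["hand_eye"];return K,k,T[:3,:3],T[:3,3]
    Rm=cv2.Rodrigues(np.array(c["rvec"],float))[0].T
    return K,k,Rm,-Rm@np.array(c["tvec"],float).ravel()
def unproj(C,uv,z):
    K,k,Rm,o=C;d=np.array([(uv[0]-K[0,2])/K[0,0],(uv[1]-K[1,2])/K[1,1]]);s=d.copy()
    for _ in range(10): s=d/(1+k*(s@s))
    r=Rm@np.array([*s,1]);return o+r*(z-o[2])/r[2]
def proj(C,P):
    K,k,Rm,o=C;p=(np.atleast_2d(P)-o)@Rm;s=p[:,:2]/p[:,2:];s=s*(1+k*(s**2).sum(1,keepdims=True))
    return s*[K[0,0],K[1,1]]+K[:2,2]
def pose(): return np.array(env.read_position()),np.array(env.read_tool_rot())
def down(yaw):  # tool pointing down, tool x at angle yaw in the world
    x=np.array([np.cos(yaw),np.sin(yaw),0]);z=np.array([0,0,-1.]);return wxyz(np.c_[x,np.cross(z,x),z])
def wxyz(M): return np.roll(R.from_matrix(M).as_quat(),1)
E
python3 - <<'E'
from h import *
im=env.capture("scene")
cv2.imwrite("pics/crop1.png",cv2.resize(im[135:235,195:305],None,fx=6,fy=6,interpolation=cv2.INTER_CUBIC))
C=cam("scene")
f=.64
for n,p,z in [("b1",(318,394),.028),("b2",(343,410),.028),("y1",(360,364),.016),("y2",(338,485),.016),("g",(296,470),.016),
 ("board L",(279,414),.012),("boardtop",(314,375),.012),("boardR",(411,424),.012),("boardbot",(382,467),.012),
 ("foot bot",(400,341),0),("footL",(321,303),0),("footR",(457,269),0),("lemon",(264,350),0),("tl",(422,371),.0),("timer",(453,205),0),("salt",(519,245),0),("pep",(497,222),0),("peel",(478,280),0)]:
    print(n,np.round(unproj(C,np.array(p)*f,z),3))
print(C[3], cam("side")[3], R.from_quat(np.roll(env.read_tool_rot(),-1)).as_matrix().round(2))
E
```

```text
b1 [0.539 0.324 0.028]
b2 [0.471 0.334 0.028]
y1 [0.501 0.203 0.016]
y2 [0.398 0.485 0.016]
g [0.49  0.495 0.016]
board L [0.593 0.397 0.012]
boardtop [0.579 0.275 0.012]
boardR [0.332 0.289 0.012]
boardbot [0.34  0.408 0.012]
foot bot [ 0.456  0.091 -0.   ]
footL [0.679 0.075 0.   ]
footR [ 0.43  -0.187  0.   ]
lemon [ 0.722  0.26  -0.   ]
tl [0.373 0.145 0.   ]
timer [ 0.538 -0.406  0.   ]
salt [ 0.321 -0.343  0.   ]
pep [ 0.405 -0.399  0.   ]
peel [ 0.368 -0.176  0.   ]
[0.00331183 1.09577494 1.39533972] [0.35865475 0.89822875 0.77815827] [[ 0.91  0.41 -0.  ]
 [ 0.41 -0.91  0.  ]
 [-0.   -0.   -1.  ]]
```

View pics/crop1.png

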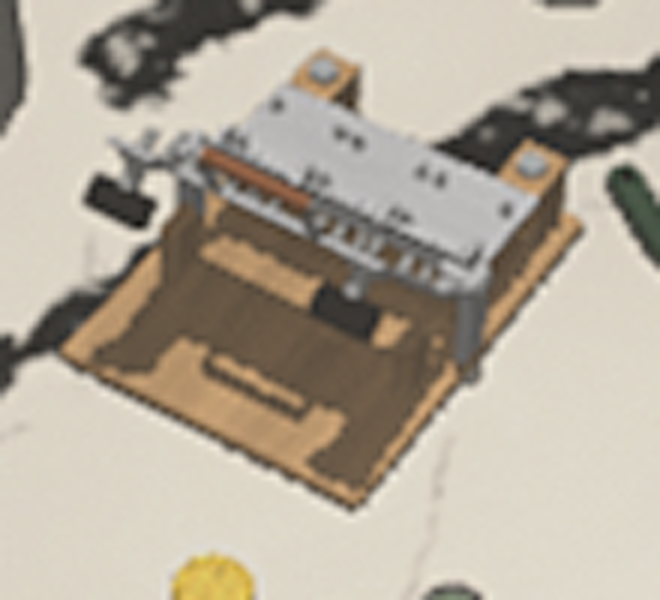

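The crop shows the raised flap with its wooden bar at native about (237,165), its two knobs hanging underneath, and foot corners at (254,220), (205,194) and (292,173). This puts the press at about (0.554,-0.056) with a yaw of about -0.08. Next, a look from close above with the wrist camera.

```bash
python3 - <<'E'
from h import *
import pickle
env.goto([0.54,-0.02,0.36],down(-.08))
P=pose();im=env.capture("wrist");pickle.dump((P,im),open("w1.pkl","wb"))
cv2.imwrite("pics/w1.png",cv2.resize(im,(800,600),interpolation=cv2.INTER_CUBIC))
print(P,env.read_t(),np.round(env.read_joints(),2))
E
```

```text
(array([ 0.53999729, -0.02082662,  0.35975472]), array([ 4.18178891e-05,  9.99180019e-01, -4.04877200e-02, -1.78237676e-04])) 2.4667 [ 0.37  0.18 -0.45  1.6   0.08  1.38 -1.74]
```

View pics/w1.png

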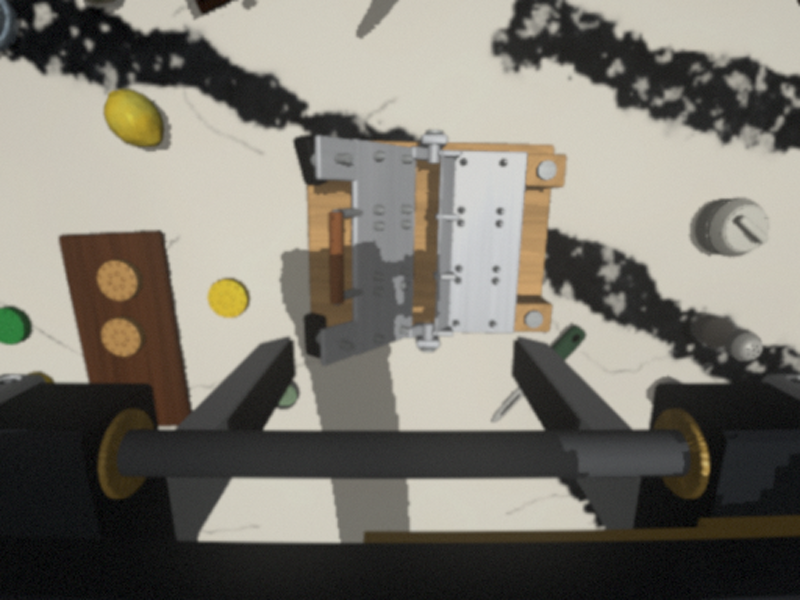

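The wrist view shows 12 nest pins (columns near x=459 and x=498, rows 161 to 323), the bar ends at (336,213) and (336,302), and biscuits at (117,281) and (121,338). I'll fit the press pose from the pins and the flap angle from the bar.

```bash
python3 - <<'E'
from h import *
import pickle
from scipy.optimize import least_squares
P,im=pickle.load(open("w1.pkl","rb"));C=cam("wrist",P)
uv=np.array([(463,161),(503,163),(460,210),(499,210),(459,223),(499,223),(458,268),(495,269),(457,281),(494,282),(455,323),(492,323)])*.64
xs=[62+24.5,62-24.5,24.5,-24.5,-62+24.5,-62-24.5]
pts=np.array([(x,y,74) for x in xs for y in(-31.4,-72.6)])/1e3
def W(p,q): return np.c_[np.atleast_2d(q)@np.array([[np.cos(p[2]),np.sin(p[2]),0],[-np.sin(p[2]),np.cos(p[2]),0],[0,0,1]])]+[p[0],p[1],0]
r=least_squares(lambda p:(proj(C,W(p,pts))-uv).ravel(),[.554,-.056,-.08]);print(r.x,np.abs(r.fun).max(),np.sqrt((r.fun**2).mean()))
be=np.array([(336,212),(336,303)])*.64
bar=lambda t:np.array([[s*.038,.132*np.cos(t),.075+.132*np.sin(t)] for s in(1,-1)])
for t0 in(.35,.7,1):
    s=least_squares(lambda t:(proj(C,W(r.x,bar(t[0])))-be).ravel(),[t0]);print(s.x,s.fun)
for n,p in (("b1",(117,281)),("b2",(121,338))): print(n,unproj(C,np.array(p)*.64,.028))
# bar angle check from scene camera crop: bar ends
S=cam("scene");print(proj(S,W(r.x,bar(s.x[0]))), "seen",np.array([(207,155),(308,203)])/6+[195,135])
np.save("press.npy",r.x)
E
```

```text
[ 0.55475459 -0.04828118 -0.09930457] 1.6752076742789086 0.6422895835108016
[0.90885881] [-0.39153567 -1.28446375  0.51695717 -0.18584526]
[0.90885881] [-0.39153567 -1.28446375  0.51695717 -0.18584526]
[0.90885881] [-0.39153567 -1.28446375  0.51695716 -0.18584526]
b1 [0.53760708 0.32102496 0.028     ]
b2 [0.46712997 0.3326603  0.028     ]
[[228.58635479 159.82780109]
 [246.58945904 168.33801786]] seen [[229.5        160.83333333]
 [246.33333333 168.83333333]]
```

```bash
cat >> h.py <<'E'
PR=np.load("press.npy")
def W(q):
    c,s=np.cos(PR[2]),np.sin(PR[2]);q=np.asarray(q,float)
    return np.array([PR[0]+c*q[0]-s*q[1],PR[1]+s*q[0]+c*q[1],q[2]])
D=down(PR[2])
G=.014   # bar sits this far behind the tips
def bar(t,rad=.132): return W([0,rad*np.cos(t),.075+rad*np.sin(t)-G])
def swing(a,b,n,v):
    for t in np.linspace(a,b,n+1)[1:]: env.move_l(bar(t),D,velocity=v)
def status(): print("t",round(env.read_t(),1),"F",np.round(env.read_wrist_force(),1),"w",round(env.read_gripper_width(),3),"p",np.round(env.read_position(),4))
E
python3 - <<'E'
from h import *
t0=.909
env.grip(.42)
env.goto(bar(t0)+[0,0,.06],D)
env.move_l(bar(t0),D,velocity=.1); status()
env.grip(0); status()
swing(t0,0,6,.08); status()
print(env.move_l(bar(0)+[0,0,-.004],D,velocity=.02,threshold=15)); status()
E
```

```text
t 4.8 F [ 0.5 -0.8  0.4] w 0.422 p [0.5632 0.0324 0.1658]
t 5.4 F [-0.8  1.8  3.9] w 0.118 p [0.5629 0.0328 0.1654]
t 7.8 F [  3.3 -15.6  -0.8] w 0.118 p [0.5682 0.0807 0.0602]
True
t 8.0 F [ 2.3 -1.3  1. ] w 0.118 p [0.5688 0.0806 0.0591]
```

```bash
python3 - <<'E'
from h import *
p=env.read_position()
for dz in (-.002,-.004,-.006):
    env.move_l(np.array(p)+[0,0,dz],D,velocity=.02); status()
    if env.read_wrist_force()[2]>15: break
env.grip(.4); env.move_l(np.array(p)+[0,0,.06],D,velocity=.2); 
env.goto([0.53,0.16,0.30],D)
P=pose();im=env.capture("wrist");import pickle;pickle.dump((P,im),open("w2.pkl","wb"));status()
cv2.imwrite("pics/w2.png",cv2.resize(im,(800,600),interpolation=cv2.INTER_CUBIC))
E
```

```text
t 8.3 F [-2.1 -5.2 20.3] w 0.119 p [0.5696 0.0805 0.0578]
t 10.2 F [-0.6  0.4  0.5] w 0.398 p [0.5299 0.1587 0.2978]
```

View pics/w2.png

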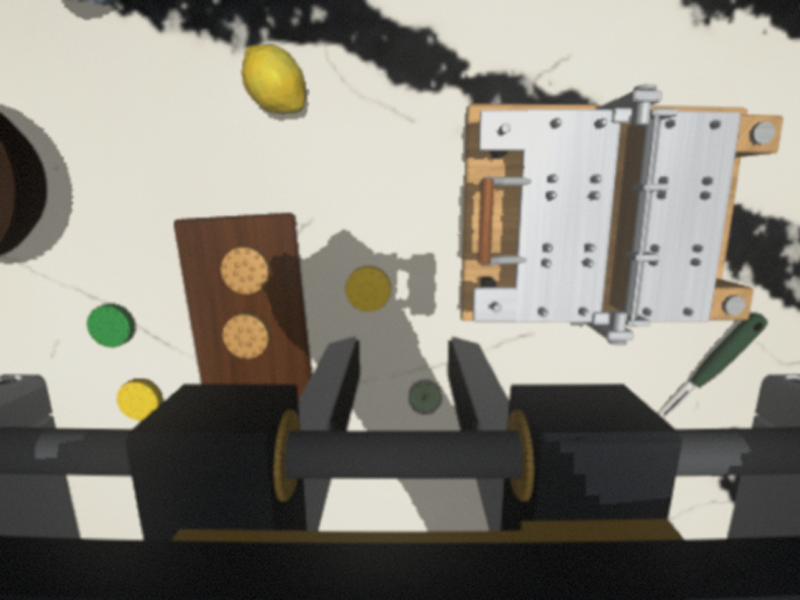

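Flap is lying open, with both biscuits at (244,270) and (245,336) on the board. I'll refit the press from all 24 pins and locate the biscuits.

```bash
python3 - <<'E'
from h import *
import h,pickle
from scipy.optimize import least_squares
P,im=pickle.load(open("w2.pkl","rb"));C=cam("wrist",P)
cols={.0719:[(557,123),(552,178),(551,195),(547,247),(546,262),(543,312)],.0321:[(601,124),(596,179),(595,195),(589,247),(588,262),(583,312)],
-.0314:[(670,124),(663,180),(661,195),(655,248),(653,262),(647,311)],-.0726:[(714,124),(707,180),(706,195),(697,248),(696,261),(689,312)]}
pts=[];uv=[]
for y,l in cols.items():
    d=.02375 if y>0 else .0245
    for x,u in zip([.062+d,.062-d,d,-d,-.062+d,-.062-d],l): pts.append((x,y,.074));uv.append(u)
pts=np.array(pts);uv=np.array(uv)*.64
def f(p,idx=slice(None)):
    h.PR=p; return (proj(C,np.array([W(q) for q in pts[idx]]))-uv[idx]).ravel()
for idx in (slice(None),slice(0,12),slice(12,24)):
    r=least_squares(f,[.5547,-.048,-.099],args=(idx,));print(r.x.round(4),np.sqrt((r.fun**2).mean()))
    if idx==slice(None): np.save("press.npy",r.x)
for p in ((244.5,270),(245.5,336)): print(unproj(C,np.array(p)*.64,.028))
E
```

```text
[ 0.5545 -0.0462 -0.0969] 1.1004762762615714
[ 0.5542 -0.0477 -0.1005] 0.7215380971182856
[ 0.5544 -0.0445 -0.0894] 0.7673536331119302
[0.53902656 0.32192071 0.028     ]
[0.46863087 0.33395777 0.028     ]
```

```bash
python3 - <<'E'
import numpy as np; np.save("press.npy",[.5545,-.0477,-.099])
E
cat >> h.py <<'E'
def pick(x,y):
    env.grip(.75); env.goto([x,y,.10],D); env.move_l([x,y,.016],D,velocity=.12); env.grip(0); status()
    env.move_l([x,y,.15],D,velocity=.2); status()
def pocket(k,z): return W([62e-3*(k-2),.052,z])
E
python3 - <<'E'
from h import *
import pickle
pick(.539,.322)
env.goto(pocket(3,.15),D); env.move_l(pocket(3,.105),D,velocity=.1)
P=pose();im=env.capture("wrist");pickle.dump((P,im),open("w3.pkl","wb"));status()
cv2.imwrite("pics/w3.png",cv2.resize(im,(800,600),interpolation=cv2.INTER_CUBIC))
C=cam("wrist",P); print([ (proj(C,[W([.062+a*.02375,.052+b*.0199,.074])])/.64).round(0).tolist() for a in(1,-1) for b in(1,-1)])
E
```

```text
t 13.2 F [-2.4 -0.4  5.3] w 0.525 p [0.5392 0.3221 0.0164]
t 14.0 F [-0.4  0.3 -0.4] w 0.525 p [0.5386 0.3215 0.1488]
t 16.0 F [ 0.2 -0.1 -0.3] w 0.522 p [ 0.6217 -0.0018  0.1055]
[[[364.0, 289.0]], [[446.0, 289.0]], [[365.0, 380.0]], [[444.0, 381.0]]]
```

View pics/w3.png

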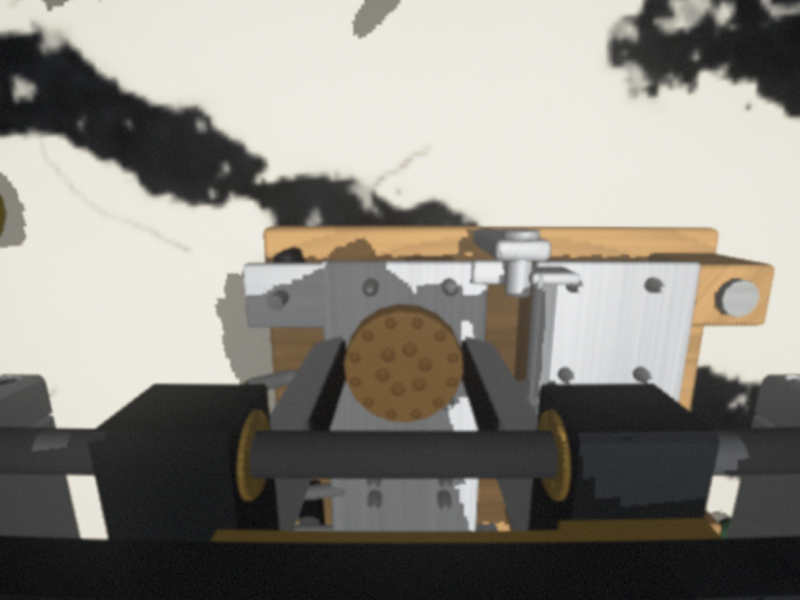

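The held biscuit is centred at (403.5,362). The pocket-3 far pins are at (371,287) and (450,286) and the nest-3 pins at (573,285), (653,285), (565,374) and (641,374). Working out the relative offset next.

```bash
python3 - <<'E'
from h import *
import h,pickle
from scipy.optimize import least_squares
P,im=pickle.load(open("w3.pkl","rb"));C=cam("wrist",P)
U=lambda p,z:unproj(C,np.array(p)*.64,z)
c,s=np.cos(PR[2]),np.sin(PR[2])
loc=lambda w:np.array([c*(w[0]-PR[0])+s*(w[1]-PR[1]),-s*(w[0]-PR[0])+c*(w[1]-PR[1])])
b=loc(U((403.5,362),P[0][2]+.012));print("biscuit",b,"tcp",loc(P[0]))
print("pins pocket",loc(U((371,287),.074))-[.08575,.0719],loc(U((450,286),.074))-[.08575,.0321])
for p,q in (((573,285),(.0865,-.0314)),((653,285),(.0865,-.0726)),((565,374),(.0375,-.0314)),((641,374),(.0375,-.0726))): print(loc(U(p,.074))-q)
E
```

```text
biscuit [0.06510754 0.05264956] tcp [0.06210917 0.05237768]
pins pocket [ 0.0010168  -0.00358824] [ 0.00156066 -0.00190795]
[0.00141956 0.00190203]
[0.00152173 0.00360336]
[0.00422064 0.00169536]
[0.00405248 0.00348356]
```

```bash
python3 - <<'E'
from h import *
import h,pickle
from scipy.optimize import least_squares
P,im=pickle.load(open("w3.pkl","rb"));C3=cam("wrist",P)
uv3=np.array([(371,287),(450,286),(573,285),(653,285),(565,374),(641,374)])*.64
q3=np.array([(.08575,.0719),(.08575,.0321),(.0865,-.0314),(.0865,-.0726),(.0375,-.0314),(.0375,-.0726)])
P2,_=pickle.load(open("w2.pkl","rb"));C2=cam("wrist",P2)
cols={.0719:[(557,123),(552,178),(551,195),(547,247),(546,262),(543,312)],.0321:[(601,124),(596,179),(595,195),(589,247),(588,262),(583,312)],
-.0314:[(670,124),(663,180),(661,195),(655,248),(653,262),(647,311)],-.0726:[(714,124),(707,180),(706,195),(697,248),(696,261),(689,312)]}
q2=[];uv2=[]
for y,l in cols.items():
    d=.02375 if y>0 else .0245
    for x,u in zip([.062+d,.062-d,d,-d,-.062+d,-.062-d],l): q2.append((x,y));uv2.append(u)
q2=np.array(q2);uv2=np.array(uv2)*.64
def f(p,C,q,uv):
    h.PR=p[:3]; return (proj(C,np.array([W([*a,p[3]]) for a in q]))-uv).ravel()
for C,q,uv in ((C2,q2,uv2),(C3,q3,uv3)):
    r=least_squares(f,[.5545,-.048,-.099,.074],args=(C,q,uv),x_scale=[.01,.01,.1,.01]);print(r.x.round(4),np.sqrt((r.fun**2).mean()))
h.PR=r.x[:3];print("pocket3",W([.062,.052,0]),"biscuit",unproj(C3,np.array((403.5,362))*.64,P[0][2]+.012),"tcp",P[0])
cv2.imwrite("pics/w3c.png",cv2.resize(im[170:280,150:300],None,fx=5,fy=5,interpolation=cv2.INTER_CUBIC))
E
```

```text
[ 0.5536 -0.0515 -0.0969  0.0631] 0.3503332575790173
[ 0.5533 -0.0507 -0.096   0.0626] 0.2283363603074623
pocket3 [ 0.61999809 -0.00490896  0.        ] biscuit [ 0.62449254 -0.00174336  0.11713957] tcp [ 0.62148197 -0.00171756  0.10513957]
```

View pics/w3c.png

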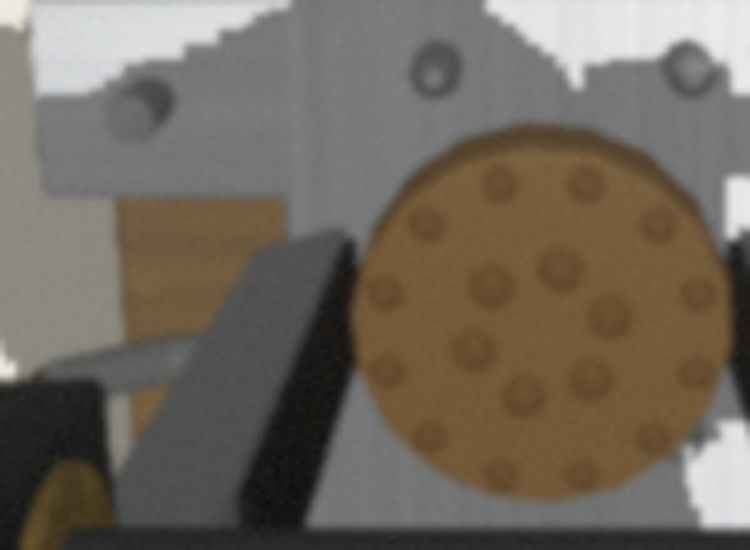

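Both fits agree on the press at (0.5535,-0.051,-0.0965), which matches the bar contact force. The biscuit needs about -3 mm in x and -3 mm in y. I'll lower it to just above the pins and check there.

```bash
python3 - <<'E'
import numpy as np; np.save("press.npy",[.5536,-.0510,-.0965])
E
python3 - <<'E'
from h import *
import pickle
env.move_l([.6185,-.0049,.085],D,velocity=.05)
P=pose();im=env.capture("wrist");pickle.dump((P,im),open("w4.pkl","wb"));status()
cv2.imwrite("pics/w4.png",cv2.resize(im[155:275,170:300],None,fx=5,fy=5,interpolation=cv2.INTER_CUBIC))
E
```

```text
t 16.6 F [ 1.3  0.2 -0.4] w 0.525 p [ 0.6186 -0.0048  0.0851]
```

View pics/w4.png

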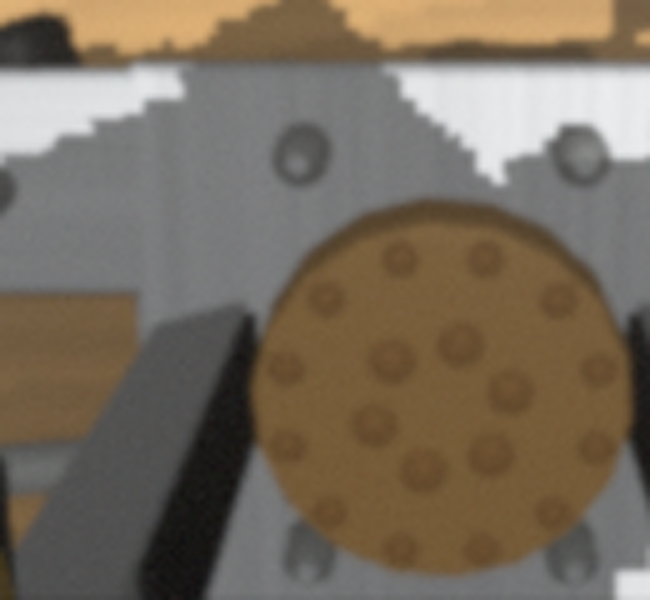

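Four pins are now visible, at far (302,152), (581,155) and near (309,553), (572,553). The biscuit is centred at (442,388), so y is centred. Checking x.

```bash
python3 - <<'E'
from h import *
import h,pickle
from scipy.optimize import least_squares
P,im=pickle.load(open("w4.pkl","rb"));C=cam("wrist",P)
uv=np.array([(302,152),(581,155),(309,553),(572,553)])/5+[170,155]
q=[(.08575,.0719),(.08575,.0321),(.03825,.0719),(.03825,.0321)]
yaw=PR[2]
def f(p):
    h.PR=np.array([p[0],p[1],yaw]); return (proj(C,np.array([W([*a,p[2]]) for a in q]))-uv).ravel()
r=least_squares(f,[.5536,-.051,.068],x_scale=.01);print(r.x,np.abs(r.fun).max())
h.PR=np.array([r.x[0],r.x[1],yaw]);pc=W([.062,.052,0])
bu=np.array((442,388))/5+[170,155]
for z in (.064,.067,.070): # assumed true z of the pin blobs; depth bias applied alike
    print(z,(unproj(C,bu,P[0][2]+.012+(r.x[2]-z))-pc).round(4))
th=np.linspace(0,6.283,60)
# biscuit radius check -> depth bias
print(proj(C,np.array([[P[0][0]+.0015,P[0][1]+s*.025,P[0][2]+.012] for s in(1,-1)])),"seen width",(632-253)/5)
E
```

```text
[ 0.55750946 -0.05096115  0.09547754] 4.960988456774146
0.064 [ 0.009  -0.0009  0.1283]
0.067 [ 0.0078 -0.0008  0.1253]
0.07 [ 0.0066 -0.0007  0.1223]
[[218.79251443 237.49295926]
 [298.34386395 230.32852636]] seen width 75.8
```

```bash
python3 - <<'E'
from h import *
import h,pickle
from scipy.optimize import least_squares
P,im=pickle.load(open("w4.pkl","rb"));C=cam("wrist",P)
bu=np.array((442,388))/5+[170,155];yaw=PR[2]
for pts,q in (([(302,152),(581,155),(309,553),(572,553)],[(.08575,.0719),(.08575,.0321),(.02375,.0719),(.02375,.0321)]),([(302,152),(581,155)],[(.08575,.0719),(.08575,.0321)])):
    uv=np.array(pts)/5+[170,155]
    def f(p):
        h.PR=np.array([p[0],p[1],yaw]); return (proj(C,np.array([W([*a,p[2]]) for a in q]))-uv).ravel()
    r=least_squares(f,[.5536,-.051,.068],x_scale=.01);print(r.x,np.abs(r.fun).max())
    h.PR=np.array([r.x[0],r.x[1],yaw]);pc=W([.062,.052,0])
    for z in (.068,.072): print(z,(unproj(C,bu,P[0][2]+.012+(r.x[2]-z))-pc).round(4))
E
```

```text
[ 0.55392803 -0.05066365  0.0671059 ] 0.32657427161478836
0.068 [-0.0002 -0.0001  0.096 ]
0.072 [-0.0017  0.0001  0.092 ]
[ 0.55359594 -0.05067184  0.06540007] 0.27895273229648865
0.068 [-0.0005  0.      0.0943]
0.072 [-0.0021  0.0001  0.0903]
```

```bash
python3 - <<'E'
from h import *
import pickle
env.move_l([.6193,-.0049,.085],D,velocity=.03)
print(env.move_l([.6193,-.0049,.0675],D,velocity=.03,threshold=12)); status()
E
```

```text
True
t 17.4 F [-1.4 -0.2  8.4] w 0.524 p [ 0.6191 -0.0049  0.0674]
```

```bash
python3 - <<'E'
from h import *
import pickle
env.grip(.64); env.move_l([.6193,-.0049,.14],D,velocity=.15)
env.goto([0.53,0.13,0.25],D);env.grip(.75)
P=pose();im=env.capture("wrist");pickle.dump((P,im),open("w5.pkl","wb"));status()
cv2.imwrite("pics/w5.png",cv2.resize(im,(800,600),interpolation=cv2.INTER_CUBIC))
E
```

```text
t 19.7 F [ 0.2 -0.5  0.2] w 0.752 p [0.5301 0.1298 0.2498]
```

View pics/w5.png

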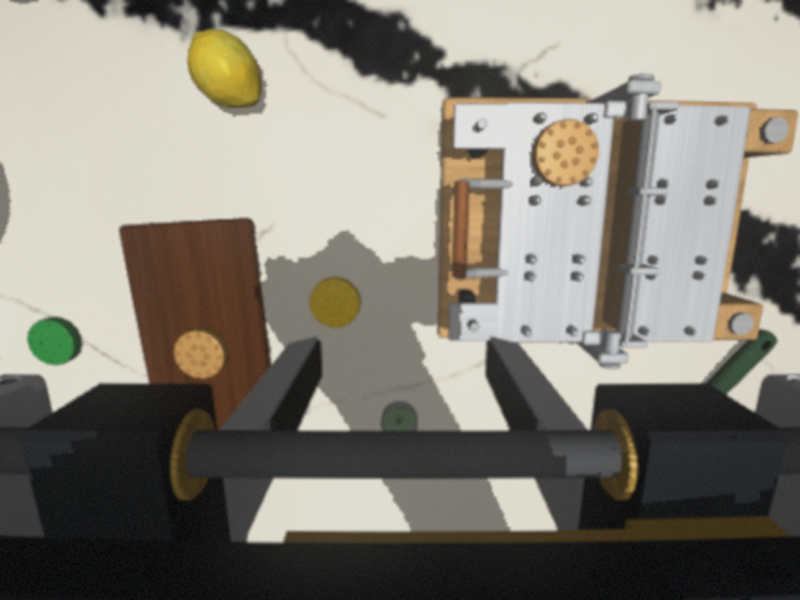

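Biscuit 1 sits among the pocket-3 pins at (567,152), and biscuit 2 is at (199,355) on the board. Picking it next and moving it to just above pocket 1.

```bash
python3 - <<'E'
from h import *
import pickle
P,im=pickle.load(open("w5.pkl","rb"));C=cam("wrist",P)
b=unproj(C,np.array((199.5,354.5))*.64,.028-.009);print(b, unproj(C,np.array((199.5,354.5))*.64,.028))
pick(b[0],b[1])
h=pocket(1,0);t=np.array([h[0]-.0005,h[1],.15]);env.goto(t,D);t[2]=.085;env.move_l(t,D,velocity=.1)
P=pose();im=env.capture("wrist");pickle.dump((P,im),open("w6.pkl","wb"));status()
cv2.imwrite("pics/w6.png",cv2.resize(im[155:275,170:300],None,fx=5,fy=5,interpolation=cv2.INTER_CUBIC))
E
```

```text
[0.46541379 0.33802462 0.019     ] [0.46832733 0.33330181 0.028     ]
t 22.3 F [ 0.6 -1.   6.5] w 0.521 p [0.4657 0.3381 0.0164]
t 23.1 F [-0.2  0.1 -0.6] w 0.521 p [0.465  0.3375 0.1489]
t 25.2 F [ 0.5  0.8 -1.1] w 0.525 p [0.4968 0.0068 0.0856]
```

View pics/w6.png

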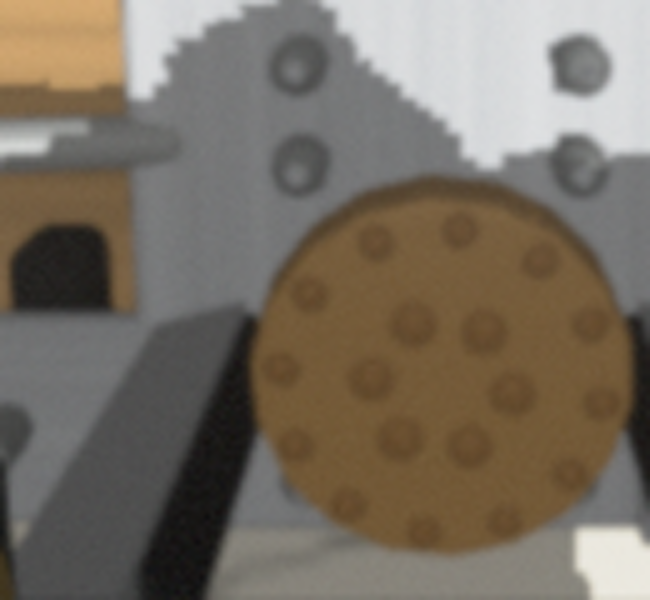

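Pocket-1 far pins are at (300,165) and (578,166), with the biscuit at (441.5,365). Compared with the placing that worked, the biscuit needs about -4.2 mm in x, so I'll correct that and lower.

```bash
python3 - <<'E'
from h import *
import pickle
p=np.array(env.read_position()); d=R.from_euler('z',PR[2]).apply([-.0042,.0003,0])
t=p+d; t[2]=.085; env.move_l(t,D,velocity=.03)
t[2]=.0675; print(env.move_l(t,D,velocity=.03,threshold=12)); status()
if env.read_position()[2]<.0685:
    env.grip(.64); t[2]=.14; env.move_l(t,D,velocity=.15)
    t=W([0,.09,.22]);env.goto(t,D)
    im=env.capture("wrist");status()
    cv2.imwrite("pics/w7.png",cv2.resize(im[40:260,100:400],None,fx=2.66,fy=2.66,interpolation=cv2.INTER_CUBIC))
E
```

```text
True
t 26.1 F [-2.3 -0.4  9.2] w 0.524 p [0.4925 0.0076 0.0673]
t 27.7 F [-0.4 -1.  -0.3] w 0.639 p [0.5614 0.0383 0.2184]
```

View pics/w7.png

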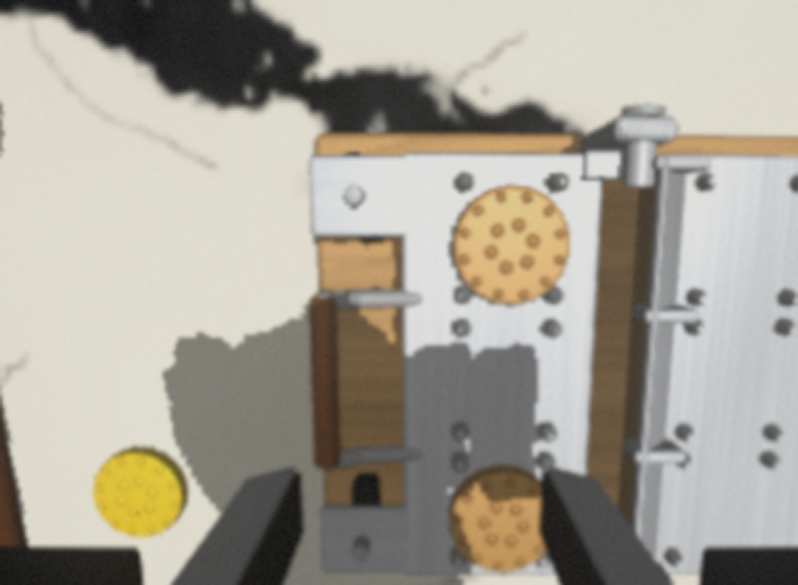

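Both biscuits lie flat in their own pockets, at (512,245) and (505,520), and each bottomed out at the floor height. Now the swing.

```bash
python3 - <<'E'
from h import *
env.grip(.4)
env.goto(bar(0)+[0,0,.06],D); env.move_l(bar(0)+[0,0,0],D,velocity=.1); env.grip(0); status()
n=20
for i,t in enumerate(np.linspace(0,np.pi,n+1)[1:]):
    env.move_l(bar(t),D,velocity=.06)
    F=np.array(env.read_wrist_force()); w=env.read_gripper_width()
    print(round(t,2),round(env.read_t(),1),F.round(0),round(w,3),(np.array(env.read_position())-bar(t)).round(4))
    if np.linalg.norm(F)>40: print("STOP");break
    if w>.16 or env.read_grip_force()<5: print("regrip");env.grip(0)
E
```

```text
t 30.0 F [0.  1.8 1.9] w 0.117 p [0.5665 0.0808 0.0613]
0.16 30.5 [0. 5. 1.] 0.12 [0.0002 0.0005 0.0001]
0.31 31.0 [0. 6. 3.] 0.115 [0.0002 0.0009 0.0002]
0.47 31.5 [-0.  9.  4.] 0.12 [0.0003 0.0015 0.0004]
0.63 32.0 [-1. 14.  9.] 0.119 [0.0004 0.0023 0.0007]
0.79 32.5 [-3. 17. 17.] 0.117 [0.0005 0.0032 0.0012]
0.94 33.0 [-7. 20. 27.] 0.117 [0.0009 0.004  0.002 ]
1.1 33.5 [-8. 16. 32.] 0.118 [0.001  0.0033 0.0022]
1.26 34.0 [-10.  12.  35.] 0.115 [0.0008 0.0021 0.0022]
1.41 34.5 [-10.   5.  32.] 0.121 [0.0006 0.0005 0.0019]
1.57 35.0 [-5. -1. 20.] 0.118 [ 0.0003 -0.0008  0.001 ]
1.73 35.5 [ 1. -4.  5.] 0.119 [ 0.     -0.0011  0.    ]
1.88 35.9 [ 3. -2. -2.] 0.115 [-0.0001 -0.0005 -0.0003]
2.04 36.4 [ 2. -1. -6.] 0.116 [-0.0002 -0.0002 -0.0003]
2.2 36.9 [ 2.  1. -7.] 0.117 [-0.0002 -0.     -0.0003]
2.36 37.4 [ 0.  2. -7.] 0.119 [-0.0002  0.0002 -0.0001]
2.51 37.9 [-0.  3. -7.] 0.116 [-0.      0.0002 -0.    ]
2.67 38.4 [-0.  3. -7.] 0.117 [-0.      0.0002  0.    ]
2.83 38.9 [ 0.  4. -6.] 0.118 [0.0001 0.0002 0.0002]
2.98 39.4 [ 1.  5. -5.] 0.118 [0.0002 0.0002 0.0002]
3.14 39.9 [ 3.  6. -7.] 0.117 [0.0004 0.0003 0.0003]
```

```bash
python3 - <<'E'
from h import *
p=np.array(env.read_position())
for k in range(1,6):
    env.move_l(p+[0,0,-.0015*k],D,velocity=.02); status()
    if env.read_wrist_force()[2]>18: break
env.grip(.4); env.move_l(p+[0,0,.08],D,velocity=.2)
env.goto(W([-.04,-.07,.24]),D)
import pickle
P=pose();im=env.capture("wrist");pickle.dump((P,im),open("w8.pkl","wb"));status()
cv2.imwrite("pics/w8.png",cv2.resize(im[20:270,90:420],None,fx=2.4,fy=2.4,interpolation=cv2.INTER_CUBIC))
E
```

```text
t 40.1 F [-5.9  5.6 13. ] w 0.115 p [ 0.5416 -0.1821  0.061 ]
t 40.4 F [-6.3  6.2 21.1] w 0.118 p [ 0.5424 -0.1822  0.0603]
t 42.2 F [-0.1 -0.8 -0.6] w 0.402 p [ 0.5066 -0.1173  0.2389]
```

View pics/w8.png

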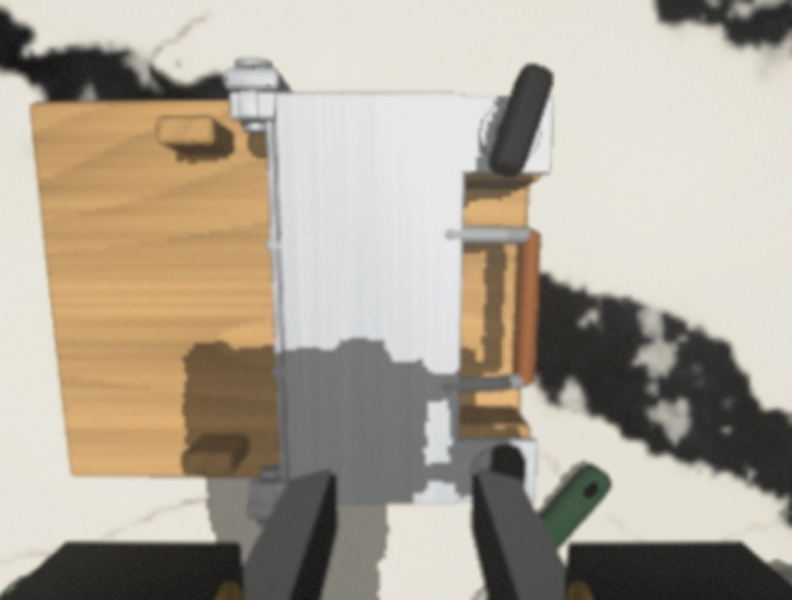

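The flap is closed over the nests with no stray biscuit. The far knob's grip runs from (540,70) to (507,170), about -18° from the press x axis. The near knob is partly hidden at (507,465). Planning the wrist joint for the clockwise turn.

```bash
python3 - <<'E'
from h import *
import pickle
P,im=pickle.load(open("w8.pkl","rb"));C=cam("wrist",P)
U=lambda p:unproj(C,np.array(p)/2.4+[90,20],.133-.009)
a,b=U((540,72)),U((508,168));print(a,b,(a+b)/2,W([.08,-.118,0]),np.linalg.norm(a-b)); d=a-b;print("yaw",np.arctan2(d[1],d[0]))
for k in(1,-1):
  for yaw in (-.1,-.4,-.4+np.pi,-.1+np.pi):
    for dy in(0,-1.0,-2.2):
        q=env.ik(W([.08*k,-.118,.108]),down(yaw+dy)); print(k,round(yaw,2),dy,None if q is None else np.round(q,2))
env.goto(W([-.17,-.118,.25]),D)
im=env.capture("wrist");pickle.dump((pose(),im),open("w9.pkl","wb"));status()
cv2.imwrite("pics/w9.png",cv2.resize(im[20:250,150:380],None,fx=2.5,fy=2.5,interpolation=cv2.INTER_CUBIC))
E
```

```text
[ 0.63920676 -0.18431162  0.124     ] [ 0.60373918 -0.16919247  0.124     ] [ 0.62147297 -0.17675204  0.124     ] [ 0.62185846 -0.17615903  0.        ] 0.03855564279931449
yaw -0.4029549621098259
1 -0.1 0 [ 0.64  0.62 -0.58  1.62  0.39  1.01 -1.74]
1 -0.1 -1.0 [ 0.53  0.59 -0.41  1.63  0.27  0.98 -2.65]
1 -0.1 -2.2 [ 0.93  0.83 -1.09  1.61  0.78  1.19  2.08]
1 -0.4 0 [ 0.61  0.62 -0.54  1.62  0.36  1.   -2.02]
1 -0.4 -1.0 [-0.02  0.58  0.35  1.65 -0.23  0.96 -2.56]
1 -0.4 -2.2 [ 0.93  0.83 -1.09  1.61  0.78  1.19  1.78]
1 2.74 0 [ 0.91  0.81 -1.04  1.61  0.74  1.17  0.86]
1 2.74 -1.0 [ 0.81  0.72 -0.86  1.62  0.6   1.09 -0.04]
1 2.74 -2.2 [ 0.69  0.65 -0.66  1.62  0.45  1.03 -1.14]
1 3.04 0 [ 0.93  0.84 -1.09  1.61  0.79  1.19  1.14]
1 3.04 -1.0 [ 0.84  0.74 -0.91  1.62  0.64  1.11  0.23]
1 3.04 -2.2 [ 0.72  0.66 -0.7   1.62  0.48  1.04 -0.86]
-1 -0.1 0 [ 0.77  0.36 -0.58  2.02  0.26  0.84 -1.64]
-1 -0.1 -1.0 [ 0.65  0.34 -0.44  2.02  0.19  0.82 -2.57]
-1 -0.1 -2.2 [ 1.14  0.53 -1.08  2.01  0.58  0.95  2.17]
-1 -0.4 0 [ 0.73  0.35 -0.54  2.02  0.24  0.83 -1.92]
-1 -0.4 -1.0 [ 0.13  0.31  0.17  2.04 -0.07  0.8  -2.63]
-1 -0.4 -2.2 [ 1.14  0.53 -1.08  2.01  0.58  0.95  1.87]
-1 2.74 0 [ 1.13  0.52 -1.07  2.01  0.57  0.95  0.94]
-1 2.74 -1.0 [ 1.    0.44 -0.87  2.01  0.43  0.89  0.06]
-1 2.74 -2.2 [ 0.84  0.38 -0.67  2.02  0.31  0.85 -1.03]
-1 3.04 0 [ 1.17  0.56 -1.13  2.01  0.62  0.97  1.2 ]
-1 3.04 -1.0 [ 1.04  0.46 -0.93  2.01  0.47  0.9   0.32]
-1 3.04 -2.2 [ 0.88  0.39 -0.72  2.01  0.34  0.86 -0.76]
t 42.8 F [ 0.5  0.1 -0.5] w 0.402 p [ 0.3734 -0.1523  0.2496]
```

View pics/w9.png

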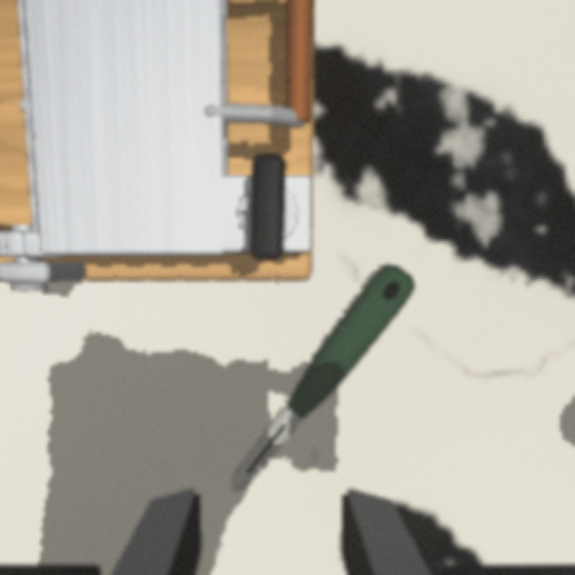

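The near knob at (267,206) runs almost along the press x axis, so its yaw is about -0.13. Turning the knobs with joint 7 only, near knob first.

```bash
cat >> h.py <<'E'
def knob(k,yaw,total):
    p=W([.08*k,-.118,.108]);o=down(yaw+np.pi)
    env.grip(.4); env.goto(p+[0,0,.08],o); env.move_l(p,o,velocity=.1); status()
    env.grip(0); status()
    q0=np.array(env.read_joints());a=0;T0=env.read_ft_torque()[2]
    while a<total+.3:
        a+=.15; q=q0.copy();q[6]-=a;env.goto_joints(q)
        T=env.read_ft_torque()[2]-T0;print(round(a,2),round(T,2),round(env.read_gripper_width(),3),np.round(env.read_wrist_force(),0),round(q0[6]-env.read_joints()[6],3))
        if abs(T)>.8 and a>total-.7: break
    status()
E
python3 - <<'E'
from h import *
knob(-1,-.13,2.4)
E
```

```text
t 46.5 F [ 0.3 -0.3  0.4] w 0.402 p [ 0.4629 -0.1608  0.1085]
t 47.0 F [-0.1  4.8  5. ] w 0.151 p [ 0.4628 -0.1603  0.1082]
0.15 -0.14 0.146 [-1.  1.  2.] 0.147
0.3 -0.11 0.144 [-1.  2.  4.] 0.294
0.45 -0.11 0.148 [-1.  1.  5.] 0.443
0.6 -0.15 0.145 [-2.  0.  5.] 0.592
0.75 -0.09 0.146 [-3. -1.  5.] 0.744
0.9 -0.11 0.143 [-2. -1.  6.] 0.894
1.05 -0.09 0.147 [-3. -0.  5.] 1.044
1.2 -0.18 0.148 [-4.  0.  5.] 1.194
1.35 -0.11 0.143 [-3.  1.  6.] 1.344
1.5 -0.11 0.146 [-4.  1.  7.] 1.494
1.65 -0.09 0.149 [-4. -0.  7.] 1.644
1.8 -0.11 0.147 [-5.  1.  7.] 1.794
1.95 -0.09 0.15 [-6.  1.  8.] 1.944
2.1 -0.1 0.147 [-5.  0.  9.] 2.094
2.25 -0.06 0.145 [-5.  2.  7.] 2.244
2.4 0.23 0.15 [-6.  2.  9.] 2.394
2.55 0.64 0.162 [-4.  2.  6.] 2.543
2.7 0.66 0.19 [-1.  4.  4.] 2.692
2.85 1.04 0.221 [-2.  4.  4.] 2.842
t 52.2 F [-2.3  4.2  4.4] w 0.221 p [ 0.4628 -0.16    0.1082]
```

The near knob hit its stop at about 2.35 rad. I'll open here without turning back, then do the far knob.

```bash
sed -i 's/abs(T)>.8/abs(T)>.45/' h.py; python3 - <<'E'
from h import *
env.grip(.42);env.move_l(np.array(env.read_position())+[0,0,.08],velocity=.15)
knob(1,-.403,2.1)
env.grip(.42);env.move_l(np.array(env.read_position())+[0,0,.09],velocity=.15)
env.goto(W([-.08,-.06,.27]),D)
import pickle
P=pose();im=env.capture("wrist");pickle.dump((P,im),open("w10.pkl","wb"));status()
cv2.imwrite("pics/w10.png",np.hstack([cv2.resize(im[20:270,180:420],(480,500),interpolation=cv2.INTER_CUBIC),cv2.resize(env.capture("side")[100:260,150:250],(312,500),interpolation=cv2.INTER_CUBIC)]))
E
```

```text
t 56.6 F [0.4 0.6 0.1] w 0.397 p [ 0.6222 -0.1761  0.1086]
t 57.1 F [0.1 1.  2.1] w 0.148 p [ 0.622  -0.1761  0.1082]
0.15 -0.06 0.147 [-1. -0.  1.] 0.147
0.3 -0.0 0.146 [-1.  0.  2.] 0.294
0.45 0.03 0.149 [-1. -1.  1.] 0.443
0.6 0.03 0.146 [-3. -1.  3.] 0.592
0.75 0.02 0.145 [-3. -2.  2.] 0.742
0.9 0.0 0.146 [-4. -2.  4.] 0.892
1.05 -0.03 0.148 [-5. -2.  4.] 1.044
1.2 0.01 0.145 [-5. -2.  5.] 1.194
1.35 -0.0 0.14 [-6. -3.  5.] 1.344
1.5 0.06 0.146 [-6. -2.  5.] 1.494
1.65 -0.03 0.147 [-6. -3.  7.] 1.644
1.8 -0.02 0.147 [-7. -3.  6.] 1.794
1.95 0.02 0.146 [-8. -1.  5.] 1.944
2.1 0.03 0.147 [-7. -2.  7.] 2.094
2.25 0.62 0.161 [-3.  0.  2.] 2.242
t 61.2 F [-2.9  0.1  2. ] w 0.161 p [ 0.6221 -0.1756  0.1083]
t 63.4 F [ 0.6 -0.2 -0.4] w 0.42 p [ 0.4689 -0.1037  0.2697]
```

View pics/w10.png

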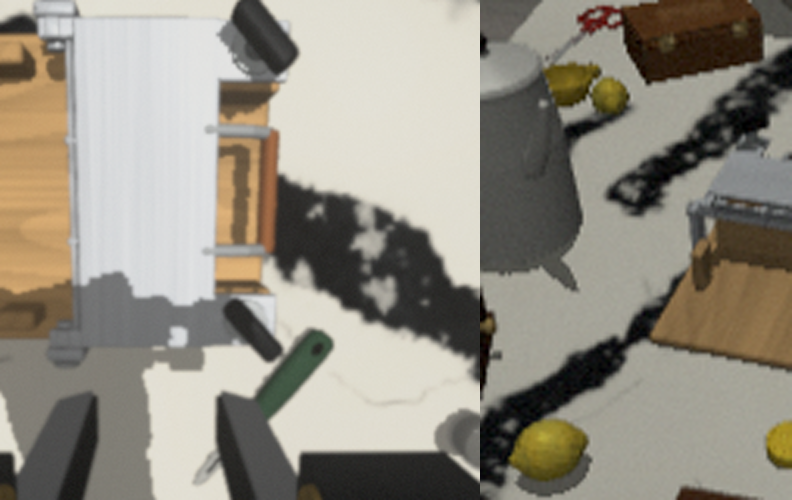

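Both knobs are at the same end angle and parallel. I'll do one touch check of the flap's height (the back should be at 93 mm), then hand in.

```bash
python3 - <<'E'
from h import *
env.grip(0)
p=W([0,-.088,.13]);env.goto(p,D)
print(env.move_l(W([0,-.088,.086]),D,velocity=.02,threshold=8)); status()
z=env.read_position()[2]
env.move_l(W([0,-.088,z-.002]),D,velocity=.02);status()
env.move_l(W([0,-.088,.16]),D,velocity=.15)
E
```

```text
True
t 66.5 F [-2.7 -0.4 11. ] w 0.006 p [ 0.5452 -0.1386  0.0932]
t 66.8 F [-14.6  -0.3  35.8] w 0.007 p [ 0.5454 -0.1387  0.0929]
```

Contact came at 93.2 mm and held firm under load, so the flap is fully closed. Handing in.

```bash
python3 - <<'E'
from h import *
env.goto(W([-.05,.05,.30]),D); env.sleep(.5); print(env.close_job())
E
```

```text
the job is handed in; nothing more can be done
None
```

I turned both biscuits on the board over with the flip press, closed the flap fully (back measured at 93 mm), turned both clamp knobs clockwise to their stops and handed the job in at about 68 s; with the flap shut, I couldn't see the biscuits face-down in the nests.

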